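# Index the fixture and snap the cover onto the terminal box

## Robot

A 6-joint arm with a two-finger parallel gripper is mounted at the origin on a cart in front of the work surface, level with it; the furniture and walls round the work are solid. World frame = base frame: x ahead of the robot, y to its left, z up, the work surface at z = 0. Lengths are in m, angles in rad, forces in N, time in s.
With the tool pointing down it reaches from about 0.4 to 0.825 m from the base axis. Payload 7 kg.
Tool frame: the origin (TCP) lies between the finger pads; the fingertips stand 11 mm ahead of it and the grasp point (between the pads) lies 8 mm behind it (arm.tips_ahead is the distance from the TCP to the fingertips, in m); z points along the fingers, x is the direction in which the jaws open and shut, and the axes are right-handed (so a half turn about z gives the same grasp; the last joint's range is limited). The gripper opens to 88 mm and grips with 3 to 60 N. Pads are 19 mm wide; open, the fingers measure 130 mm over their backs; the gripper's body (78 mm by 193 mm) begins 47 mm behind the grasp point.
Start: joints at [1.553, 0.359, 0.012, 0, -1.224, -0.288], TCP at [0.203, 0.644, 0.2] pointing down, gripper open.
Joint ranges: [-3.07, 3.07], [-1.43, 2.12], [-1.02, 1.25], [-3.03, 1.67], [-3.05, -0], [-3.03, 3.03]. Speed limits (rad/s): [2.39, 2.39, 3.01, 3.14, 3.14, 3.14].

## Interface

Orientations are given as [roll, pitch, yaw] about the fixed x, y, z axes, in that order (R = Rz(yaw) Ry(pitch) Rx(roll)).
In Python, from station import arm, optics, finder gives the robot as it stands. The module is installed in compiled form; this text tells all that it offers.
- The arm moves only by the tool apply_moves, never from a script. Its argument "increments" is one flat list of numbers, 6 for each row, row after row: the shift along the world's x, y, z in m, then the turn, a rotation vector about the world's x, y, z in rad. In form: [tx, ty, tz, rx, ry, rz, tx, ty, tz, rx, ry, rz, ...]. A call has 1 to 20 rows; each row shifts and turns the pose as measured when the row begins; what a row does not reach is not made up. A row lasts 1/12 s, in which the tool goes at most 41.7 mm and 7.16 degrees, less where a joint would pass 70% of its speed; a pose out of reach is approached as far as the arm can. A call with a gripper value outside its range is refused whole. "hand" is the closure, from 0 (fully open) to 1 (shut), set as the call begins (left out, the last holds). The fingers move at their own pace and stop on an object; "force" is the grip in N (left out, the last holds). Time passes only in rows, so rows that do not move let the fingers close. It gives the time, the measured TCP pose, the force and the opening at its end, in the units of the state.
- arm.get_state(): the state, without advancing time (a new reading comes with each control period).
- optics.grab_frame(name): name is "side" or "top"; returns the picture (384x512x3 uint8, red, green, blue); there is no depth.
- optics.camera_model(name): a dict with "fx", "fy", "cx", "cy" (pixels), "dist_coeffs" ([k1, k2, p1, p2, k3] as OpenCV has them; the pictures are not rectified), "world_to_cam" (4x4, takes a point from world to camera coordinates). Camera axes: x right, y up, looking along -z (the intrinsics and any distortion apply to the point x, -y, -z); pixel columns grow to the right and rows downward; lengths in m; the calibration is good to about 2 mm. A picture is of the moment at which its call begins. camera_model takes no time and is no camera call.
- arm.job_done(): hands the job in, once; it reports no verdict.
Trained networks look in the newest picture that a camera, given by its name, has taken for a name from the list of things; names that differ only in an ending like _2 or _b are one class to them, and where a whole thing is asked for, a point or a joint stands for the part that bears it (a point fixed in the world has none). Each returns a list of dicts, best first, with "conf" (0 to 1); they miss things now and then, are a little off and sometimes report something else, mostly with a low value. They report only what shows in the picture. A call takes as long as a camera call. They do not tell look-alikes from the thing itself.
- finder.find_in(camera, name): "box" ([left, top, right, bottom] in pixels, round what is visible of it).
- finder.landmark_of(camera, name): "point" ([column, row] in pixels: a listed point, or the origin of a listed thing).
The state is a dict: "t": time; "q": joint angles; "qd": joint speeds; "joint_efforts": joint torques, N m; "eef_pos": TCP position; "ee_rot": TCP orientation; "force": force on the tool from outside, world axes, zero at the start; "moment": the same for the moment, N m; "width": finger opening in m.
Only numpy, scipy, OpenCV 4.12 (cv2) and the standard library are available. Lean on these libraries where they do the work, as an engineer would, in place of code of your own. Each camera call takes 0.05 s, during which the arm holds its last target. There are 200 camera calls.

## Task

Lift the sprung plunger of the indexing fixture by its knob, swing the arm a quarter turn anticlockwise (seen from above) until the terminal box stands over the steel support block, and let the plunger drop home in its notch. Then pick up the loose cover by its rib, press it down onto the box until both catches snap over it, and keep pressing: the program finishes while the gripper still holds the cover and pushes it down firmly, with about 10 to 15 N. Leave the other things on the bench where they are.

Things in the scene. Friction and masses are not known exactly. Their poses are not given: they have to be found in the camera images.
- fixture: fixed base of the indexing fixture: round grey plate 224 mm across, 12 mm thick; place and yaw differ each time. Origin under its centre. A steel support block (50 x 60 mm, top 29 mm above the bench) stands 85 mm out along its -x. An arc track with a notch at each end runs from its -y side (start notch) to its +x side (end notch), 85 mm out.
- pivot (a point): centre of the swing arm's upright pivot, on top of the base plate, 12 mm above the bench. The hub over it is 60 mm across and reaches 63 mm above the bench.
- swing_angle (a joint): angle of the swing arm, rad, growing anticlockwise from above: 0 at the start (plunger in the start notch on the base's -y side, box on the +y side), pi/2 with the plunger at the end notch (+x side) and the box over the support block (-x side). Stops 0.012 rad beyond each end keep it from swinging too far; it turns lightly and stays where left.
- plunger (a joint): lift of the sprung plunger, m: 0 = home in a notch, 0.014 = fully up. The notch is 9 mm deep: lift at least 10 mm (12 is good) to swing the arm. The spring pulls down with 4 N at home, 7 N fully up. The pin has 1.6 mm play each side in the notch; let go over the notch it drops home, elsewhere it rides on the track about 9 mm up.
- knob_top (a point): top centre of the plunger's round black knob, 99 mm above the bench when home, 85 mm from the pivot. Knob 26 mm across, 25 mm tall, upright; below it a 21 mm sleeve on the arm ends 31 mm below this point. Grip it from above, a finger on each side; being round it may turn between the pads.
- swing_arm: arm that turns on the pivot, carrying the sprung plunger at 85 mm along its own +x and an open white terminal box (64 mm in x, 78 mm in y) at 85 mm along its -x. Origin on the pivot axis at bench height, z up. A sprung steel catch 20 mm wide stands in the middle of each y end of the box; its bevelled nose reaches 4 mm in over the cover's edge.
- box_seat (a point): centre of the terminal box's rim, on which the cover's underside comes to rest, 68 mm above the bench; axes as the arm's. The cover goes on with its rib along this y axis, either way round. Four corner guides with flared tops rise about 22 mm above the rim and leave the cover 2.5 mm play each side in x, 2 mm in y.
- catch_a (a joint): outward travel of the catch at the box's +y end, m: 0 = home, at most 0.007. The cover wedges both catches out by 4 mm: it takes a push of 6 to 10 N in all (one end may snap before the other), starts with the cover about 13 mm above its seat and drops suddenly at about 7 mm; then the cover slides easily to its seat and the catches spring back over it.
- catch_b (a joint): the same for the catch at the box's -y end
- cover: loose white cover, about 80 g: plate 56 mm in x, 70 mm in y, 5 mm thick, with an upright rib on top, 14 mm in x, 44 mm in y, from z = 5 to 29 mm. Origin at the centre of its underside, z up; it lies on the bench rib upward. Grip the rib across its 14 mm with the fingertips just above the plate; in pressing, the fingertips may push on the plate.
- electrical_tape: roll of black electrical tape, 55 mm across, 19 mm high, origin under its centre; leave it alone
- bearing: ball bearing 32 mm across, 10 mm high, lying on the bench, origin under its centre; leave it alone
- tape_measure: yellow tape measure 34 x 79 x 60 mm, origin under its centre; leave it alone
- screwdriver_red: red screwdriver 165 mm long, lying on the bench, origin under its centre; leave it alone
Things that resemble listed ones, but are neither listed nor needed, are in the scene too. There is more than one size of the cover; the job needs the smaller.

How it is judged:
On the way, in this order (a step that is already met when the one before it is completed fails the run):
1. the plunger is lifted clear of its notch (value of joint plunger above 0.0092 m), for 0.1 s.
2. the arm stands at the support block with the plunger home in the end notch (value of joint swing_angle above 1.53 rad and value of joint plunger below 0.002 m), for 0.2 s.
3. the pressed cover spreads the catches (value of joint any of catch_a, catch_b above 0.0015 m and contact force between cover and swing_arm above 2 N).
4. both catches have snapped back over the seated cover (value of joint each of catch_a, catch_b below 0.001 m and z of cover in the frame of box_seat below 0.0015 m and horizontal distance between cover and box_seat below 0.004 m), for 0.2 s.
At the end, for the whole second after the job is handed in: arm at the support block (over 1.53 rad), plunger home (under 2 mm), cover level on its seat (1.5 mm in height, 4 mm sideways), both catches back over it (under 1 mm), and the gripper still holding the cover and pressing it on the box with over 5 N (all of step 2 and all of step 4 and z of cover in the frame of box_seat above -0.003 m and angle between cover's own z axis and vertical below 0.05 rad and contact force between the fingers and cover above 2 N and contact force between cover and swing_arm above 5 N); the arm keeps its last pose, push and grip.
It fails at once if another thing on the bench was moved more than 30 mm (distance of any of electrical_tape, bearing, tape_measure, screwdriver_red from where it was at the start of the episode above 0.03 m).
It also fails if it takes over 66 s, if anything falls off the work surface, if the arm or the gripper's body presses on something with over 40 N, if the wrist force passes 120 N, or if a joint passes its speed limit or range.

## Working session

There is one attempt and no reset: what is moved stays moved. The work goes in short steps, Python scripts to look and compute and a tool call to move; the robot and the scene stay as the last step left them, time stands still between calls to the robot, and variables do not carry over. Pictures are saved under pics/ and viewed, about 8 in all and at most 12, crops included, and the job is handed in when it is done.

Besides the shell and the picture viewer there is one more tool, called after ">>>" as name(argument=value, ...) on one line, values as JSON. apply_moves: Moves the arm, as the interface text tells. Its arguments: {"type":"object","properties":{"increments":{"type":"array"},"hand":{"type":"number"},"force":{"type":"number"}},"required":["increments"]}

```bash
mkdir -p pics; cat > h.py <<'E'
import numpy as np, cv2
from station import arm, optics, finder
def cm(c):
    m=optics.camera_model(c); K=np.array([[m['fx'],0,m['cx']],[0,m['fy'],m['cy']],[0,0,1.]])
    return K,np.array(m['dist_coeffs'],float),np.array(m['world_to_cam'])
F=np.diag([1,-1,-1.])
def at_z(c,px,z):
    K,d,T=cm(c); u=cv2.undistortPoints(np.array([[px]],float),K,d)[0,0]
    R=F@T[:3,:3]; t=F@T[:3,3]; o=-R.T@t; v=R.T@np.array([u[0],u[1],1]); return o+v*(z-o[2])/v[2]
def proj(c,P):
    K,d,T=cm(c); R=F@T[:3,:3]; t=F@T[:3,3]
    return cv2.projectPoints(np.atleast_2d(np.array(P,float)),cv2.Rodrigues(R)[0],t,K,d)[0][:,0]
def save(c,n,crop=None,s=1):
    im=optics.grab_frame(c)[:,:,::-1]
    if crop: im=im[crop[1]:crop[3],crop[0]:crop[2]]
    cv2.imwrite('pics/'+n,cv2.resize(im,None,fx=s,fy=s,interpolation=cv2.INTER_CUBIC))
E
python3 - <<'E'
from h import *
a=optics.grab_frame('top');b=optics.grab_frame('side')
for n,i in(('t0',a),('s0',b)): cv2.imwrite(f'pics/{n}.png',cv2.resize(i[:,:,::-1],(768,576)))
Z=dict(pivot=.012,knob_top=.099,box_seat=.068,cover=0,fixture=0,electrical_tape=0,bearing=0,tape_measure=0,screwdriver_red=0)
for c in('top','side'):
    K,d,T=cm(c); print(c,-T[:3,:3].T@T[:3,3])
    for n,z in Z.items():
        print(n,[(np.round(r['point']),round(r['conf'],2),at_z(c,r['point'],z)[:2].round(3)) for r in finder.landmark_of(c,n)[:4]])
s=arm.get_state();print(s['t'],s['eef_pos'],s['ee_rot'],s['width'],s['force'])
E
```

```text
top [ 0.28254244 -0.11002254  1.22514949]
pivot [(array([224., 199.]), 0.9, array([ 0.529, -0.003])), (array([302., 152.]), 0.29, array([ 0.675, -0.242]))]
knob_top [(array([252., 198.]), 0.45, array([ 0.515, -0.088]))]
box_seat [(array([187., 201.]), 0.85, array([0.515, 0.1  ]))]
cover [(array([148., 225.]), 0.68, array([0.455, 0.226])), (array([303., 225.]), 0.61, array([ 0.45 , -0.239])), (array([269., 246.]), 0.51, array([ 0.389, -0.135]))]
fixture [(array([222., 205.]), 0.59, array([0.514, 0.005]))]
electrical_tape [(array([317., 187.]), 0.71, array([ 0.566, -0.286]))]
bearing [(array([266., 247.]), 0.63, array([ 0.387, -0.129]))]
tape_measure [(array([367., 249.]), 0.82, array([ 0.378, -0.427]))]
screwdriver_red []
side [ 0.14390846 -0.83851818  0.76652452]
pivot [(array([223., 198.]), 0.73, array([0.513, 0.001]))]
knob_top [(array([236., 190.]), 0.42, array([ 0.515, -0.084]))]
box_seat [(array([214., 167.]), 0.85, array([0.522, 0.082]))]
cover [(array([174., 168.]), 0.72, array([0.44 , 0.231])), (array([244., 264.]), 0.62, array([ 0.456, -0.249]))]
fixture [(array([224., 197.]), 0.6, array([0.523, 0.016]))]
electrical_tape [(array([292., 262.]), 0.88, array([ 0.566, -0.3  ]))]
bearing [(array([203., 244.]), 0.57, array([ 0.391, -0.136])), (array([249., 334.]), 0.56, array([ 0.372, -0.428]))]
tape_measure [(array([246., 336.]), 0.68, array([ 0.366, -0.428]))]
screwdriver_red [(array([248., 336.]), 0.57, array([ 0.369, -0.431])), (array([317., 233.]), 0.53, array([ 0.682, -0.243]))]
1.0 [0.20321421 0.64365274 0.19984693] [ 3.14157424e+00 -7.98683341e-06 -1.87660925e+00] 0.0874839062015237 [ 0.01019214 -0.39180658  0.13487581]
```

View pics/t0.png

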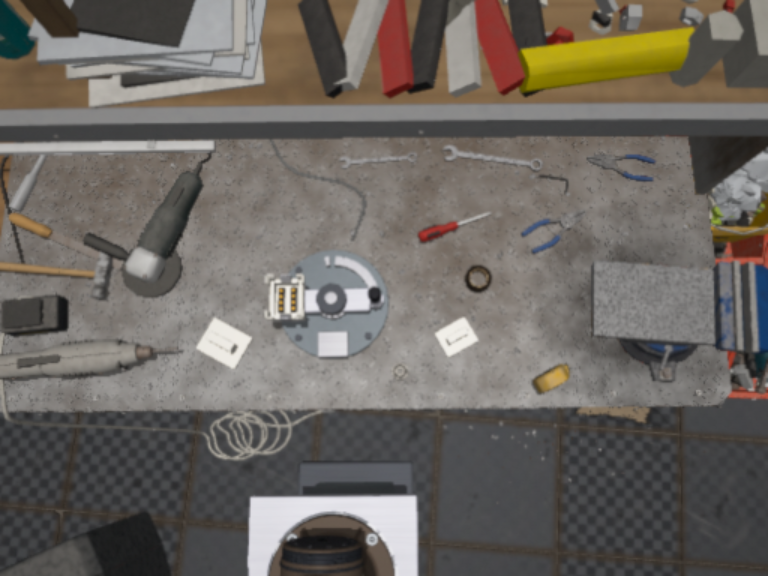

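View pics/s0.png

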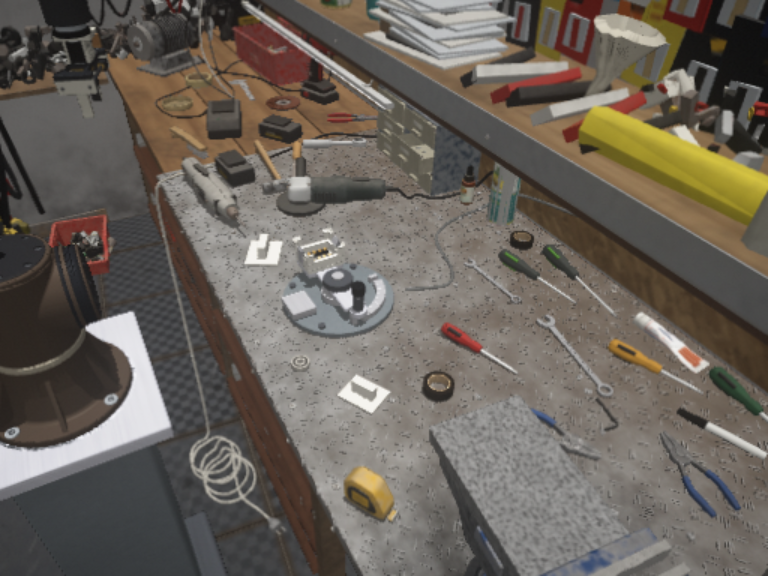

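The top view (768 px wide) shows the fixture at (331,300), with the knob to its right at (375,295) and the box to its left at (287,298). There are covers at (224,343) and (457,337), and the right one looks smaller. The side view agrees. Next I'll measure the covers and the arm's angle.

```bash
python3 - <<'E'
from h import *
for c,rois in (('top',[(125,205,175,250),(285,205,325,245)]),('side',[(155,150,195,182),(220,245,265,280)])):
  im=optics.grab_frame(c)
  for r in rois:
    x0,y0,x1,y1=r; g=cv2.cvtColor(im[y0:y1,x0:x1],cv2.COLOR_RGB2GRAY)
    m=(g>175).astype(np.uint8)
    n,l,s,_=cv2.connectedComponentsWithStats(m); k=1+np.argmax(s[1:,4])
    cs,_=cv2.findContours((l==k).astype(np.uint8),cv2.RETR_EXTERNAL,cv2.CHAIN_APPROX_NONE)
    p=np.array([at_z(c,q[0]+np.array([x0,y0]),.005)[:2]for q in cs[0]],np.float32)*1000
    print(c,r,s[k,4],'rect mm',cv2.minAreaRect(p))
im=optics.grab_frame('top')[:,:,::-1]
A=cv2.resize(im[160:245,170:270],None,fx=5,fy=5,interpolation=cv2.INTER_CUBIC)
B=cv2.resize(im[205:245,285:325],None,fx=7,fy=7,interpolation=cv2.INTER_CUBIC)
o=np.zeros((425,785,3),np.uint8);o[:425,:500]=A;o[:280,505:785]=B
cv2.imwrite('pics/c1.png',o)
E
```

```text
top (125, 205, 175, 250) 712 rect mm ((444.75506591796875, 222.29522705078125), (90.9149169921875, 72.67279052734375), 61.5567741394043)
top (285, 205, 325, 245) 456 rect mm ((452.73468017578125, -241.51641845703125), (57.86951446533203, 72.26998901367188), 28.46976089477539)
side (155, 150, 195, 182) 313 rect mm ((449.1518859863281, 232.16026306152344), (115.09871673583984, 73.99365997314453), 60.70756149291992)
side (220, 245, 265, 280) 394 rect mm ((451.635498046875, -243.66940307617188), (57.27296829223633, 70.70570373535156), 28.735759735107422)
```

View pics/c1.png

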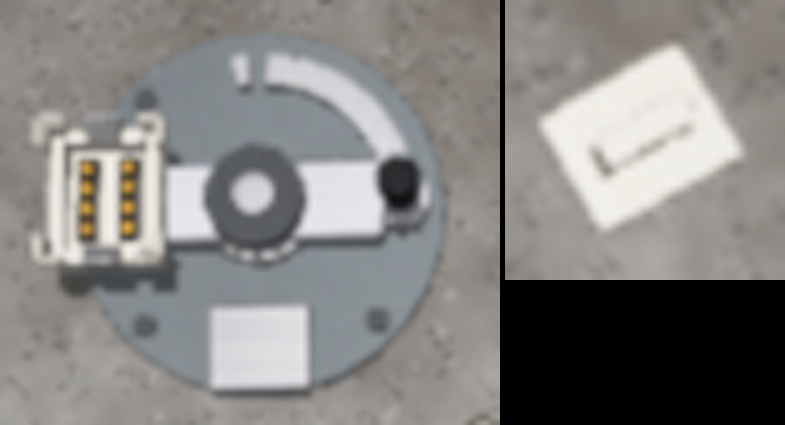

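The crop shows the plate spanning (90..442, 32..392), the block top centred at (260,347), the hub at (254,197) and the knob at (400,180). The right cover measures 57 x 71 mm, so it is the small one. Its rib lies along its long axis.

```bash
python3 - <<'E'
from h import *
im=optics.grab_frame('top'); 
f=lambda x,y:(170+(x+.5)/5-.5,160+(y+.5)/5-.5)
for n,p,z in(('plate',(266,212),.012),('hub',(254,197),.063),('block',(260,347),.029),('knob',(400,178),.099),('box',(107,190),.072)):
    print(n,at_z('top',f(*p),z).round(4))
# side: knob top
s=optics.grab_frame('side')
for c,roi in(('top',(240,180,264,206)),('side',(222,178,250,215))):
    x0,y0,x1,y1=roi; g=cv2.cvtColor((im if c=='top' else s)[y0:y1,x0:x1],cv2.COLOR_RGB2GRAY)
    ys,xs=np.where(g<45); print(c,xs.min()+x0,xs.max()+x0,ys.min()+y0,ys.max()+y0,len(xs),(xs.mean()+x0,ys.mean()+y0), at_z(c,(xs.mean()+x0,ys.mean()+y0),.09 if c=='top' else .0865))
for y in (0,.1,-.1): pass
o=np.array([.515,0,0]);print(proj('top',[o+[0,-.085,.099],o+[0,.085,.068],o+[-.085,0,.029]]),proj('side',[o+[0,-.085,.099],o+[0,.085,.068],o+[-.085,0,.029]]))
E
```

```text
plate [0.521 0.001 0.012]
hub [0.5199 0.0033 0.063 ]
block [0.4372 0.0022 0.029 ]
knob [ 0.5226 -0.082   0.099 ]
box [0.523  0.0869 0.072 ]
top 247 252 193 201 26 (np.float64(249.8846153846154), np.float64(197.5)) [ 0.51787136 -0.08253875  0.09      ]
side 235 242 193 196 28 (np.float64(238.64285714285714), np.float64(194.42857142857142)) [ 0.52040308 -0.08922265  0.0865    ]
[[250.68720354 197.84377133]
 [191.83208978 200.59588769]
 [222.31460785 231.43967804]] [[236.13709217 190.53537991]
 [211.2553204  167.59312847]
 [196.76442715 201.56525121]]
```

Both cameras agree on these estimates:
- Pivot at about (0.521, 0.002), with fixture yaw close to 0.
- Knob at about (0.521, -0.083).
- Small cover at (0.452, -0.2425), with its x axis at 28.5°.

I'll move above the knob with the jaws along world x.

>>> apply_moves(increments=[0.016,-0.036,-0.002,0,0,-0.063,0.016,-0.036,-0.002,0,0,-0.063,0.016,-0.036,-0.002,0,0,-0.063,0.016,-0.036,-0.002,0,0,-0.063,0.016,-0.036,-0.002,0,0,-0.063,0.016,-0.036,-0.002,0,0,-0.063,0.016,-0.036,-0.002,0,0,-0.063,0.016,-0.036,-0.002,0,0,-0.063,0.016,-0.036,-0.002,0,0,-0.063,0.016,-0.036,-0.002,0,0,-0.063,0.016,-0.036,-0.002,0,0,-0.063,0.016,-0.036,-0.002,0,0,-0.063,0.016,-0.036,-0.002,0,0,-0.063,0.016,-0.036,-0.002,0,0,-0.063,0.016,-0.036,-0.002,0,0,-0.063,0.016,-0.036,-0.002,0,0,-0.063,0.016,-0.036,-0.002,0,0,-0.063,0.016,-0.036,-0.002,0,0,-0.063,0.016,-0.036,-0.002,0,0,-0.063,0.016,-0.036,-0.002,0,0,-0.063], hand=0)

```text
t: 2.92
eef_pos: [0.5288, -0.1049, 0.1617]
ee_rot: [3.138, 0.016, 3.1]
force: [1.1, 1.2, 0.4]
width: 0.0878
```

>>> apply_moves(increments=[-0.004,0.011,0,0,0,0.02,-0.004,0.011,-0.01,0,0,0.02,0,0,-0.01,0,0,0,0,0,0,0,0,0])

```text
t: 3.25
eef_pos: [0.5226, -0.094, 0.1397]
ee_rot: [3.14, 0.015, 3.121]
force: [0.5, 0.2, -0.2]
width: 0.0879
```

```bash
python3 - <<'E'
from h import *
a=optics.grab_frame('top');b=optics.grab_frame('side')
A=cv2.resize(a[140:250,170:290,::-1],(400,367),interpolation=cv2.INTER_CUBIC);B=cv2.resize(b[120:230,180:300,::-1],(400,367),interpolation=cv2.INTER_CUBIC)
cv2.imwrite('pics/g1.png',np.hstack([A,B]))
s=arm.get_state();print(s['t'],s['eef_pos'],s['ee_rot'],s['force'])
e=s['eef_pos'];print('knob px side',proj('side',[[.521,-.083,.099]]),'tcp',proj('side',[e]),proj('top',[e]))
for c in('top','side'): print([(r['point'],r['conf'],at_z(c,r['point'],.099)) for r in finder.landmark_of(c,'knob_top')[:2]])
E
```

```text
3.35 [ 0.52349341 -0.09353267  0.14131166] [3.13990243 0.01713717 3.12229161] [-0.46148486 -0.59210167  0.20245528]
knob px side [[237.78620497 189.50008517]] tcp [[240.35595337 178.82075625]] [[253.46335649 191.57722156]]
[([221.0, 203.0], 0.48, array([ 0.50111912, -0.00198648,  0.099     ])), ([250.6, 196.7], 0.39, array([ 0.51827479, -0.08477166,  0.099     ]))]
[([235.2, 192.8], 0.49, array([ 0.50839159, -0.09259307,  0.099     ]))]
```

View pics/g1.png

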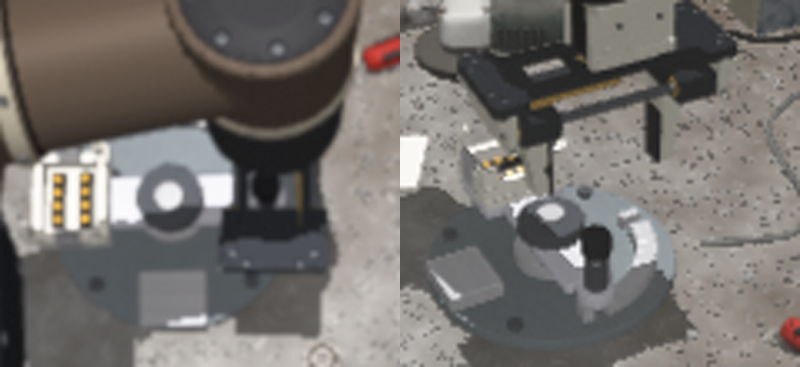

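The knob sits at about (595,228) in the right-hand crop, with the fingers straddling it. I'll check the fingertip projections against the picture.

```bash
python3 - <<'E'
from h import *
e=np.array([.5235,-.0935,.1413])
f=400/120
for dx in(-.044,.044):
    for dz in(-.011,.03): print(dx,dz,((proj('side',[e+[dx,0,dz]])-[180,120])*f+[400,0]).round(), ((proj('top',[e+[dx,0,dz]])-[170,140])*f).round())
print(at_z('side',(180+196/f,120+229/f),.099),at_z('top',(170+267/f,140+181/f),.099))
E
```

```text
-0.044 -0.011 [[551. 223.]] [[279. 228.]]
-0.044 0.03 [[550. 180.]] [[278. 218.]]
0.044 -0.011 [[650. 192.]] [[278. 123.]]
0.044 0.03 [[651. 150.]] [[277. 110.]]
[ 0.52503326 -0.08112249  0.099     ] [ 0.52516829 -0.08340204  0.099     ]
```

```bash
python3 - <<'E'
from h import *
save('side','g2.png',(205,130,275,220),6)
s=arm.get_state();e=s['eef_pos'];print(s['t'],e)
for dx in(-.044,.044): print(((proj('side',[e+np.array([dx,0,-.011])])-[205,130]+.5)*6).round())
E
```

```text
3.5 [ 0.52417002 -0.09317814  0.14213633]
[[126. 341.]]
[[304. 287.]]
```

View pics/g2.png

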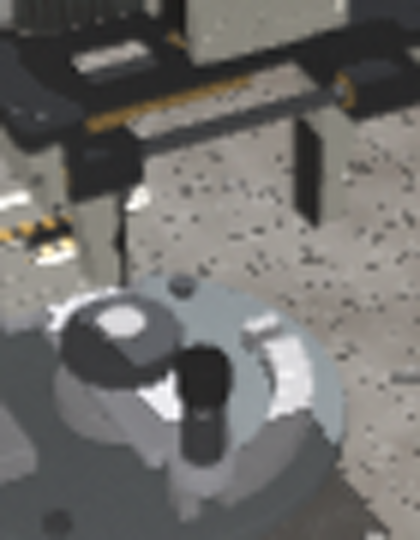

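The fingertips appear about 10 px higher in the picture than their predicted projection, while the knob agrees between the cameras. I'll descend in steps and watch the force.

>>> apply_moves(increments=[-0.001,0.01,-0.008,0,0.017,0.02,0,0,-0.01,0,0,0,0,0,-0.01,0,0,0,0,0,-0.01,0,0,0,0,0,-0.01,0,0,0,0,0,-0.005,0,0,0,0,0,0,0,0,0])

```text
t: 4.08
eef_pos: [0.5238, -0.0797, 0.0854]
ee_rot: [3.139, 0.003, -3.134]
force: [0.8, -0.3, 0.6]
width: 0.0877
```

```bash
python3 - <<'E'
from h import *
save('side','g3.png',(195,140,275,225),6)
s=arm.get_state();e=s['eef_pos'];print(s['t'],e,s['ee_rot'],s['force'])
for dx in(-.044,.044): print(((proj('side',[e+np.array([dx,0,-.011])])-[195,140]+.5)*6).round())
E
```

```text
4.1333 [ 0.52384099 -0.07978385  0.08582264] [ 3.13913783e+00  2.84483251e-03 -3.13407474e+00] [-0.79829341 -0.81360904 -0.76464674]
[[176. 364.]]
[[347. 308.]]
```

View pics/g3.png

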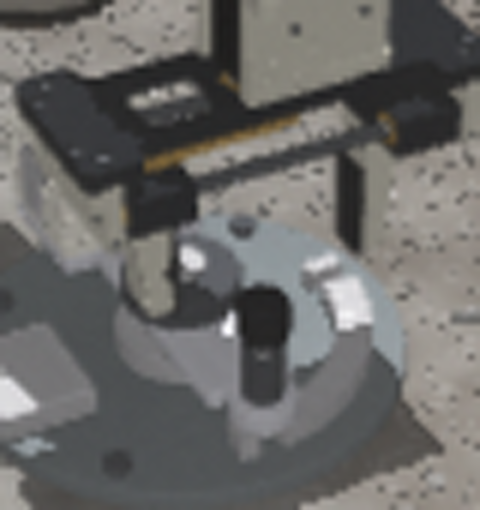

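The fingers straddle the knob, with tips seen at (155,315) and (362,250) and the knob top at (265,300). A gentle close will show whether the pads meet the knob, which should read about 26 mm.

>>> apply_moves(increments=[0,-0.003,-0.002,0,0,0,0,0,0,0,0,0,0,0,0,0,0,0,0,0,0,0,0,0,0,0,0,0,0,0,0,0,0,0,0,0,0,0,0,0,0,0,0,0,0,0,0,0], hand=1, force=15)

```text
t: 4.8
eef_pos: [0.5254, -0.0832, 0.0857]
ee_rot: [3.139, 0.006, -3.134]
force: [-1.0, -0.5, 0.3]
width: 0.0399
```

>>> apply_moves(increments=[0,0,-0.002,0,0,0,0,0,0,0,0,0,0,0,0,0,0,0,0,0,0,0,0,0,0,0,0,0,0,0,0,0,0,0,0,0,0,0,0,0,0,0,0,0,0,0,0,0])

```text
t: 5.47
eef_pos: [0.5254, -0.0831, 0.0836]
ee_rot: [3.139, 0.007, -3.134]
force: [0.5, -0.4, -0.5]
width: 0.0005
```

The gripper closed on nothing, so the picture's offset was real. Now I'll compare the closed tip with the knob.

```bash
python3 - <<'E'
from h import *
a=optics.grab_frame('top');b=optics.grab_frame('side')
A=cv2.resize(a[170:230,210:290,::-1],None,fx=5,fy=5,interpolation=cv2.INTER_CUBIC);B=cv2.resize(b[140:225,195:275,::-1],None,fx=5,fy=5,interpolation=cv2.INTER_CUBIC)
o=np.zeros((425,800,3),np.uint8);o[:300,:400]=A;o[:,400:]=B
cv2.imwrite('pics/g4.png',o)
s=arm.get_state();e=s['eef_pos'];print(s['t'],e,s['q'])
t=e+np.array([0,0,-.011]);print(((proj('side',[t])-[195,140]+.5)*5).round()+[400,0],((proj('top',[t])-[210,170]+.5)*5).round())
E
```

```text
5.5667 [ 0.52546    -0.08303982  0.08361748] [ 0.21104492  0.22963582 -0.46291014 -0.00170533 -0.87113592 -0.20210352]
[[624. 285.]] [[203. 133.]]
```

View pics/g4.png

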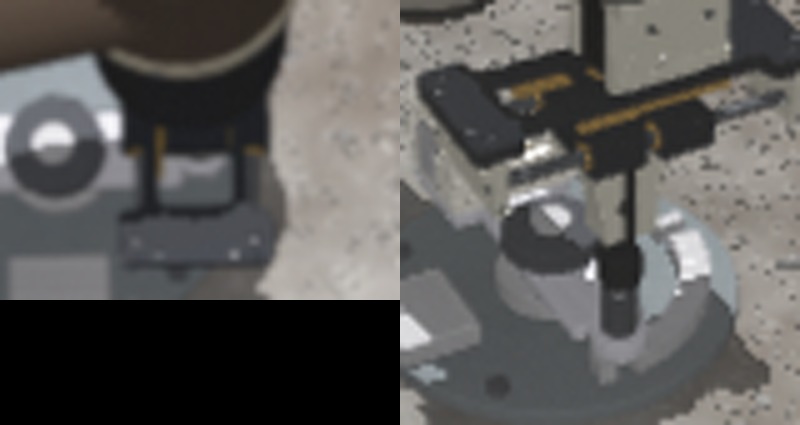

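```bash
python3 - <<'E'
from h import *
f=lambda x,y:(210+(x+.5)/5-.5,170+(y+.5)/5-.5)
for z in(.14,.17,.2): print(z,[at_z('top',f(*p),z).round(3)[:2] for p in((120,265),(275,265),(198,265),(198,210))])
g=lambda x,y:(195+(x-400+.5)/5-.5,140+(y+.5)/5-.5)
print([at_z('side',g(622,248),z).round(3) for z in(.073,.085,.1,.11)])
# side-view rail block corners front: body lower front edge
print([ (z,proj('side',[[.525+sx*.0965,-.083-.039,z] for sx in(-1,1)]).round(0).tolist()) for z in (.139,.165)])
print([ (at_z('side',g(520,185),z).round(3),at_z('side',g(795,100),z).round(3)) for z in (.139,.165)])
E
```

```text
0.14 [array([ 0.44, -0.04]), array([ 0.439, -0.123]), array([ 0.439, -0.082]), array([ 0.469, -0.082])]
0.17 [array([ 0.435, -0.042]), array([ 0.435, -0.122]), array([ 0.435, -0.082]), array([ 0.464, -0.083])]
0.2 [array([ 0.431, -0.044]), array([ 0.43 , -0.122]), array([ 0.431, -0.083]), array([ 0.459, -0.083])]
[array([ 0.539, -0.054,  0.073]), array([ 0.533, -0.067,  0.085]), array([ 0.524, -0.084,  0.1  ]), array([ 0.518, -0.096,  0.11 ])]
[(0.139, [[212.0, 196.0], [278.0, 175.0]]), (0.165, [[211.0, 188.0], [278.0, 167.0]])]
[(array([ 0.478, -0.056,  0.139]), array([ 0.65 , -0.053,  0.139])), (array([ 0.464, -0.088,  0.165]), array([ 0.629, -0.085,  0.165]))]
```

The tool's y checks out from the top camera at -0.082, but the side view puts the tips at z≈0.100 instead of the reported 0.073. That fits a tip reach about 27 mm shorter than reported, so I'll check `arm.tips_ahead`.

```bash
python3 -c "
from h import *
print(arm.tips_ahead,[x for x in dir(arm) if x[0]!='_'])"
```

```text
0.011 ['Unreachable', 'get_state', 'job_done', 'tips_ahead']
```

>>> apply_moves(increments=[0,0,0.01,0,0,0,0,0,0,0,0,0,0,0,0,0,0,0,0,0,0,0,0,0,0,0,0,0,0,0,0,0,0,0,0,0,0,0,0,0,0,0,0,0,0,0,0,0,0,0,0,0,0,0,0,0,0,0,0,0,0,0,0,0,0,0,0,0,0,0,0,0,0,0,0,0,0,0,0,0,0,0,0,0], hand=0)

```text
t: 6.73
eef_pos: [0.5254, -0.0831, 0.0947]
ee_rot: [3.139, 0.007, -3.134]
force: [-0.3, 0.1, 0.1]
width: 0.0854
```

>>> apply_moves(increments=[-0.001,0,-0.006,0,0,0,0,0,-0.006,0,0,0,0,0,-0.006,0,0,0,0,0,-0.006,0,0,0,0,0,-0.006,0,0,0,0,0,-0.006,0,0,0,0,0,0,0,0,0])

```text
t: 7.32
eef_pos: [0.5235, -0.0831, 0.0542]
ee_rot: [3.139, 0.006, -3.134]
force: [-0.7, 0.1, 0.1]
width: 0.0877
```

```bash
python3 - <<'E'
from h import *
save('side','g5.png',(195,140,275,225),6)
s=arm.get_state();e=s['eef_pos'];print(s['t'],e,s['force'])
for dx in(-.044,.044): print(((proj('side',[e+np.array([dx,0,.016])])-[195,140]+.5)*6).round())
E
```

```text
7.3667 [ 0.52376587 -0.08312004  0.05465736] [-0.14433362 -0.36862751  0.30080138]
[[179. 375.]]
[[350. 319.]]
```

View pics/g5.png

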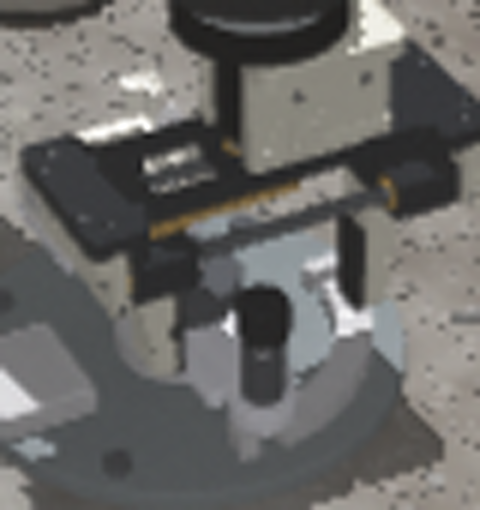

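The tips at (165,375) and (362,305) now bracket the knob at a tip height of about 0.073–0.075. That puts the reported z about 30 mm low for the real tip. Closing.

>>> apply_moves(increments=[0,0,0,0,0,0,0,0,0,0,0,0,0,0,0,0,0,0,0,0,0,0,0,0,0,0,0,0,0,0,0,0,0,0,0,0,0,0,0,0,0,0,0,0,0,0,0,0,0,0,0,0,0,0,0,0,0,0,0,0], hand=1, force=30)

```text
t: 8.2
eef_pos: [0.525, -0.083, 0.0561]
ee_rot: [3.139, 0.009, -3.134]
force: [-1.8, -0.4, 0.9]
width: 0.0263
```

The width reads 26.3 mm, so the knob is held. Lifting 12 mm.

>>> apply_moves(increments=[0,0,0.004,0,0,0,0,0,0.004,0,0,0,0,0,0.004,0,0,0,0,0,0,0,0,0])

```text
t: 8.53
eef_pos: [0.5239, -0.083, 0.0675]
ee_rot: [3.138, 0.006, -3.135]
force: [0.9, -0.7, -7.4]
width: 0.0243
```

>>> apply_moves(increments=[0,0,0.001,0,0,0,0,0,0,0,0,0,0,0,0,0,0,0], force=45)

```text
t: 8.78
eef_pos: [0.5238, -0.083, 0.0682]
ee_rot: [3.138, 0.006, -3.135]
force: [2.0, -1.1, -7.2]
width: 0.024
```

```bash
python3 - <<'E'
from h import *
b=optics.grab_frame('side')
for i in range(6):
    s=arm.get_state(); optics.grab_frame('top'); print(s['eef_pos'].round(4),s['force'].round(1),s['width'])
cv2.imwrite('pics/k1.png',cv2.resize(b[150:225,205:275,::-1],None,fx=7,fy=7,interpolation=cv2.INTER_CUBIC))
th=np.linspace(0,np.pi/2,13)
# pivot (.521+?,.002): knob arc
k=np.array([.524,-.083]);c=k+[0,.085]
P=np.c_[c[0]+.085*np.sin(th),c[1]-.085*np.cos(th)];print(np.diff(P,axis=0).round(4).tolist())
E
```

```text
[ 0.5238 -0.083   0.0682] [ 2.1 -0.4 -5.9] 0.02405218423608998
[ 0.5238 -0.083   0.0682] [ 2.4 -1.8 -7.2] 0.024106256163889665
[ 0.5238 -0.083   0.0682] [ 1.5 -1.1 -7.6] 0.024119256615663005
[ 0.5238 -0.083   0.0682] [ 1.7 -1.2 -7.1] 0.024290769881969
[ 0.5238 -0.083   0.0683] [ 2.3 -0.4 -7.2] 0.02407977121242759
[ 0.5238 -0.083   0.0683] [ 1.9 -0.  -7. ] 0.023961936183939683
[[0.0111, 0.0007], [0.0109, 0.0022], [0.0105, 0.0036], [0.01, 0.0049], [0.0092, 0.0062], [0.0084, 0.0073], [0.0073, 0.0084], [0.0062, 0.0092], [0.0049, 0.01], [0.0036, 0.0105], [0.0022, 0.0109], [0.0007, 0.0111]]
```

View pics/k1.png

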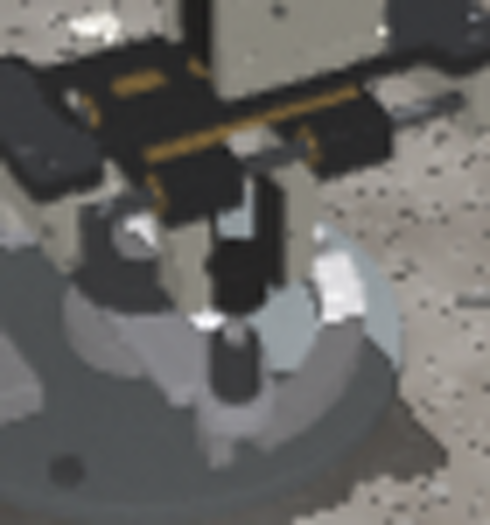

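The picture shows the knob lifted clear of the sleeve. Swinging the first half.

>>> apply_moves(increments=[0.0089,0.0005,0,0,0,0.105,0.0088,0.0014,0,0,0,0.105,0.0086,0.0023,0,0,0,0.105,0.0083,0.0032,0,0,0,0.105,0.0079,0.004,0,0,0,0.105,0.0075,0.0048,0,0,0,0.105,0.0069,0.0056,0,0,0,0.105,0,0,0,0,0,0])

```text
t: 9.8
eef_pos: [0.5827, -0.0581, 0.0674]
ee_rot: [3.135, 0.008, -2.369]
force: [2.4, -0.3, -6.6]
width: 0.0244
```

>>> apply_moves(increments=[0.0057,0.0062,0.0005,0,0,0.1,0.0051,0.0068,0.0005,0,0,0.1,0.0043,0.0071,0,0,0,0.1,0.0036,0.0076,0,0,0,0.1,0.0029,0.0079,0,0,0,0.1,0.002,0.0081,0,0,0,0.1,0.0013,0.0084,0,0,0,0.1,0.0004,0.0084,0,0,0,0.1,0,0,0,0,0,0])

```text
t: 10.55
eef_pos: [0.6079, 0.0055, 0.0658]
ee_rot: [3.131, 0.008, -1.54]
force: [1.9, -1.4, -6.2]
width: 0.024
```

The tool is at about 90° by chord geometry, probably near the stop. Lowering gently into the notch.

>>> apply_moves(increments=[0,0,0,0,0,0,0,0,-0.003,0,0,0,0,0,-0.003,0,0,0,0,0,-0.003,0,0,0,0,0,-0.002,0,0,0,0,0,0,0,0,0])

```text
t: 11.05
eef_pos: [0.608, 0.0049, 0.0564]
ee_rot: [3.132, 0.009, -1.553]
force: [-0.4, 1.9, -4.5]
width: 0.0242
```

The force is -4.5 N at the starting height, so it has dropped home. Releasing.

>>> apply_moves(increments=[0,0,-0.001,0,0,0,0,0,0,0,0,0,0,0,0,0,0,0,0,0,0,0,0,0,0,0,0,0,0,0,0,0,0,0,0,0,0,0,0,0,0,0,0,0,0,0,0,0,0,0,0,0,0,0], hand=0)

```text
t: 11.8
eef_pos: [0.6093, 0.0037, 0.0571]
ee_rot: [3.135, 0.008, -1.555]
force: [0.7, -0.3, 0.8]
width: 0.0787
```

>>> apply_moves(increments=[0,0,0.02,0,0,0,0,0,0.03,0,0,0,0,0,0.03,0,0,0,0,0,0.03,0,0,-0.05,-0.005,-0.03,0.01,0,0,-0.12,-0.015,-0.035,0.005,0,0,-0.12,-0.02,-0.035,0,0,0,-0.12,-0.02,-0.035,0,0,0,-0.12,-0.02,-0.035,0,0,0,-0.12,-0.02,-0.035,0,0,0,-0.12,-0.02,-0.03,0,0,0,-0.12,-0.015,-0.008,0,0,0,-0.12,0,0,0,0,0,0])

```text
t: 12.88
eef_pos: [0.4665, -0.2473, 0.1878]
ee_rot: [3.135, 0.011, -2.608]
force: [-0.9, 1.3, 0.3]
width: 0.0879
```

```bash
python3 - <<'E'
from h import *
a=optics.grab_frame('top');b=optics.grab_frame('side')
A=cv2.resize(a[160:250,180:310,::-1],None,fx=3,fy=3,interpolation=cv2.INTER_CUBIC);B=cv2.resize(b[150:285,175:275,::-1],None,fx=4,fy=4,interpolation=cv2.INTER_CUBIC)
o=np.zeros((540,790,3),np.uint8);o[:270,:390]=A;o[:,390:]=B
cv2.imwrite('pics/d1.png',o)
for c in('top','side'):
  for n,z in(('box_seat',.068),('knob_top',.099),('cover',0)): print(c,n,[(np.round(r['point']),round(r['conf'],2),at_z(c,r['point'],z)[:2].round(4)) for r in finder.landmark_of(c,n)[:3]])
s=arm.get_state();print(s['t'],s['eef_pos'],s['ee_rot'],s['force'])
E
```

```text
top box_seat []
top knob_top []
top cover [(array([305., 224.]), 0.9, array([ 0.4544, -0.2469])), (array([146., 224.]), 0.61, array([0.4572, 0.2344]))]
side box_seat [(array([201., 190.]), 0.75, array([ 0.4446, -0.0045])), (array([201., 244.]), 0.24, array([ 0.364 , -0.1968]))]
side knob_top [(array([226., 200.]), 0.75, array([ 0.474 , -0.1098]))]
side cover [(array([244., 262.]), 0.93, array([ 0.4566, -0.2424])), (array([292., 265.]), 0.72, array([ 0.5588, -0.3074])), (array([176., 166.]), 0.65, array([0.4503, 0.2394]))]
13.2833 [ 0.47014785 -0.24470051  0.18731294] [ 3.13521588  0.01049213 -2.59535728] [-0.44516894 -0.8461173   0.73397262]
```

View pics/d1.png

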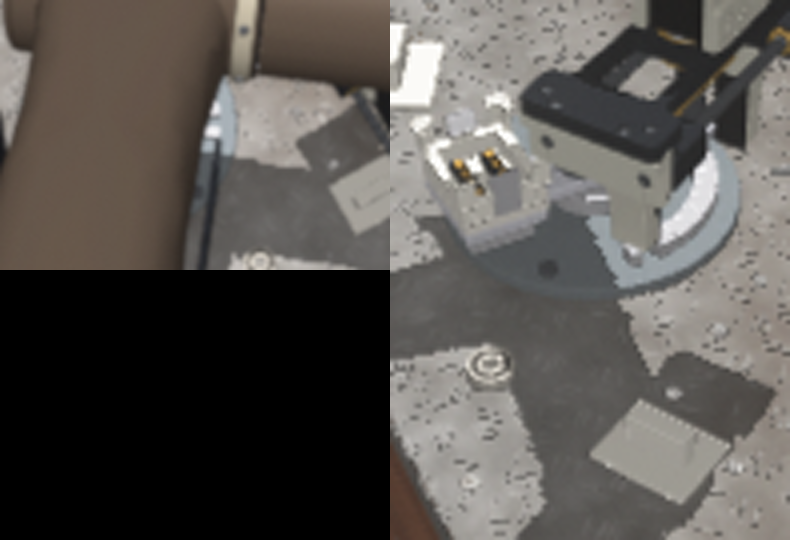

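The box now stands over the block at (490,180), and the small cover lies at (660,450) undisturbed. I'll approach it with the fingers pre-closed to about 40 mm so the tips come down on the plate, and touch down by force.

>>> apply_moves(increments=[-0.016,0.002,-0.02,-0.011,0.006,-0.048,0,0,-0.03,0,0,0,0,0,-0.03,0,0,0,0,0,-0.03,0,0,0,0,0,-0.025,0,0,0,0,0,-0.015,0,0,0,0,0,0,0,0,0,0,0,0,0,0,0], hand=0.55, force=30)

```text
t: 13.95
eef_pos: [0.4583, -0.2388, 0.0331]
ee_rot: [-3.137, 0.002, -2.632]
force: [0.1, 0.3, 1.4]
width: 0.0414
```

```bash
python3 - <<'E'
from h import *
a=optics.grab_frame('top');b=optics.grab_frame('side')
o=cv2.resize(b[200:290,195:295,::-1],None,fx=6,fy=6,interpolation=cv2.INTER_CUBIC)
s=arm.get_state();e=s['eef_pos'];print(s['t'],e,s['ee_rot'],s['force'],s['width'])
R=cv2.Rodrigues(np.array([0,0,s['ee_rot'][2]]))[0]
w=s['width']/2
for sx in(-1,1):
  for dz in(.02,):
    p=proj('side',[e+R@np.array([sx*w,0,0])+[0,0,dz]])[0]; q=((p-[195,200]+.5)*6).astype(int); print(q); cv2.circle(o,tuple(map(int,q)),4,(0,0,255),1)
cv2.imwrite('pics/e1.png',o)
E
```

```text
14.05 [ 0.45895459 -0.23904197  0.03408509] [-3.13607903  0.00408888 -2.63257738] [-0.32904209 -0.1064212  -0.72744178] 0.040024800212499476
[323 249]
[269 309]
```

View pics/e1.png

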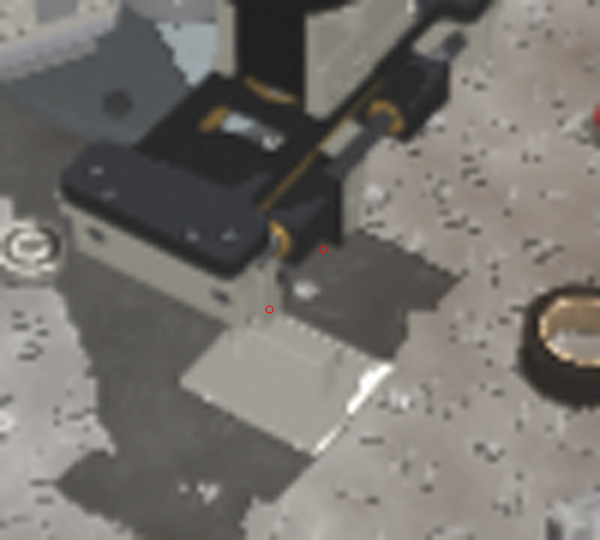

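The finger tips at (262,322) and (345,235) match the +20 mm tip prediction. I'll shift to the rib centre and descend until contact.

>>> apply_moves(increments=[-0.005,-0.004,-0.01,0,0,-0.01,0,0,-0.01,0,0,0,0,0,-0.01,0,0,0,0,0,-0.006,0,0,0,0,0,0,0,0,0])

```text
t: 14.47
eef_pos: [0.4595, -0.2435, 0.0016]
ee_rot: [-3.129, 0.013, -2.64]
force: [-0.0, 0.1, 0.3]
width: 0.0393
```

>>> apply_moves(increments=[0,0,-0.002,0,0,0,0,0,-0.002,0,0,0,0,0,0,0,0,0])

```text
t: 14.72
eef_pos: [0.4602, -0.2434, -0.0024]
ee_rot: [-3.129, 0.013, -2.639]
force: [0.1, 0.9, 0.3]
width: 0.0393
```

```bash
python3 -c "
from h import *
s=arm.get_state();print(s['q'].round(3),s['joint_efforts'].round(1),s['eef_pos'],s['moment'])"
```

```text
[-0.106  0.325 -0.589  0.005 -0.638  0.604] [  0.  -45.4  19.2   4.5   0.2   0. ] [ 0.46021678 -0.24340774 -0.0024046 ] [ 0.04290602  0.07833475 -0.02915637]
```

>>> apply_moves(increments=[-0.006,0,0,0.012,-0.008,0,0,0,0,0,0,0])

```text
t: 14.88
eef_pos: [0.4545, -0.2432, -0.0023]
ee_rot: [-3.135, 0.026, -2.639]
force: [-1.1, 0.2, 0.2]
width: 0.0395
```

>>> apply_moves(increments=[0,0,-0.003,-0.007,0.026,0,0,0,-0.003,0,0,0,0,0,-0.002,0,0,0,0,0,0,0,0,0])

```text
t: 15.22
eef_pos: [0.4562, -0.2437, -0.0101]
ee_rot: [-3.14, -0.002, -2.639]
force: [0.2, -0.4, -0.2]
width: 0.0394
```

>>> apply_moves(increments=[-0.002,0,-0.002,0,0,0,0,0,-0.001,0,0,0,0,0,0,0,0,0])

```text
t: 15.47
eef_pos: [0.4542, -0.2434, -0.0139]
ee_rot: [-3.14, -0.003, -2.638]
force: [0.2, 0.1, 0.1]
width: 0.0392
```

>>> apply_moves(increments=[0,0,-0.0015,0,0,0,0,0,-0.001,0,0,0,0,0,0,0,0,0])

```text
t: 15.72
eef_pos: [0.454, -0.2434, -0.0167]
ee_rot: [-3.14, -0.003, -2.638]
force: [-0.1, 0.0, -0.8]
width: 0.0394
```

>>> apply_moves(increments=[0,0,-0.0015,0,0,0,0,0,-0.001,0,0,0,0,0,0,0,0,0])

```text
t: 15.97
eef_pos: [0.4541, -0.2435, -0.0193]
ee_rot: [-3.14, -0.003, -2.638]
force: [-0.0, 0.1, -0.3]
width: 0.0393
```

>>> apply_moves(increments=[0,0,-0.0015,0,0,0,0,0,-0.001,0,0,0,0,0,0,0,0,0])

```text
t: 16.22
eef_pos: [0.4543, -0.2436, -0.0213]
ee_rot: [-3.14, -0.003, -2.638]
force: [-0.4, 0.8, 1.1]
width: 0.0396
```

>>> apply_moves(increments=[0,0,-0.002,0,0,0,0,0,0,0,0,0])

```text
t: 16.38
eef_pos: [0.4545, -0.2437, -0.0209]
ee_rot: [-3.139, -0.003, -2.637]
force: [0.7, -0.3, 0.9]
width: 0.0397
```

Contact at a reported z of -0.021. Backing off 1.5 mm and closing.

>>> apply_moves(increments=[0,0,0.0015,0,0,0,0,0,0,0,0,0,0,0,0,0,0,0,0,0,0,0,0,0,0,0,0,0,0,0,0,0,0,0,0,0,0,0,0,0,0,0], hand=1, force=30)

```text
t: 16.97
eef_pos: [0.4547, -0.2437, -0.0192]
ee_rot: [-3.139, -0.002, -2.637]
force: [-1.6, 0.8, 3.3]
width: 0.0137
```

The width is 13.7 mm, so the rib is held. Lifting, and moving over the box with the rib along y.

>>> apply_moves(increments=[0,0,0.01,0,0,0,0,0,0.025,0,0,0,0,0,0.035,0,0,0,0,0,0.035,0,0,0,0,0.01,0.025,0,0,0,-0.002,0.025,0.01,0,0,-0.06,-0.002,0.03,0,0,0,-0.063,-0.002,0.03,0,0,0,-0.063,-0.002,0.03,0,0,0,-0.063,-0.002,0.03,0,0,0,-0.063,-0.002,0.03,0,0,0,-0.063,-0.002,0.03,0,0,0,-0.063,-0.002,0.02,0,0,0,-0.063,0,0.01,0,0,0,0,0,0,0,0,0,0], force=45)

```text
t: 18.22
eef_pos: [0.4328, 0.0112, 0.1349]
ee_rot: [3.137, 0.002, 3.115]
force: [1.4, -0.0, -0.6]
width: 0.0137
```

```bash
python3 - <<'E'
from h import *
for c in('top','side'):
  optics.grab_frame(c)
  for n,z in(('box_seat',.068),('knob_top',.099),('cover',.13)): print(c,n,[(np.round(r['point'],1),round(r['conf'],2),at_z(c,r['point'],z)[:2].round(4)) for r in finder.landmark_of(c,n)[:3]])
s=arm.get_state();print(s['t'],s['eef_pos'],s['ee_rot'],s['force'],s['width'])
# side template: save for measurements
b=optics.grab_frame('side');cv2.imwrite('pics/f_raw.png',b[:,:,::-1])
P=np.array([.521,.002,0]);print('seat corners',proj('side',[P+[-.085+sx*.032,sy*.039,.09] for sx in(-1,1) for sy in(-1,1)]).round(1).tolist())
E
```

```text
top box_seat [(array([217.2, 229.9]), 0.72, array([0.4297, 0.0109]))]
top knob_top [(array([218.5, 167.9]), 0.57, array([0.603 , 0.0062])), (array([221.7, 231.3]), 0.24, array([ 0.4218, -0.0047]))]
top cover [(array([215.5, 223.6]), 0.59, array([0.4389, 0.0092]))]
side box_seat [(array([199.1, 190.2]), 0.83, array([ 0.4397, -0.0009]))]
side knob_top [(array([252.5, 166.7]), 0.46, array([ 0.6077, -0.0066]))]
side cover [(array([177.7, 166.1]), 0.65, array([0.4017, 0.0521])), (array([192.6, 165.7]), 0.58, array([0.4394, 0.0351])), (array([250.4, 165.8]), 0.3, array([ 0.583 , -0.0387]))]
18.6167 [0.43275519 0.00872443 0.13414314] [3.13824715e+00 9.67514416e-04 3.11142856e+00] [-0.03676225  0.36142388 -0.11794594] 0.01349136582657638
seat corners [[191.4, 195.0], [181.2, 179.5], [213.1, 188.3], [202.1, 173.4]]
```

The seat is estimated at (0.439, 0.001) in the tool frame. I'll align and come down to just above the guides, then look.

>>> apply_moves(increments=[0.003,-0.004,0,0,0,0.03,0.003,-0.003,-0.015,0,0,0,0,0,-0.015,0,0,0,0,0,-0.015,0,0,0,0,0,-0.005,0,0,0,0,0,0,0,0,0])

```text
t: 19.17
eef_pos: [0.44, -0.0007, 0.0832]
ee_rot: [3.138, 0.003, 3.139]
force: [0.0, -0.2, -0.1]
width: 0.0137
```

```bash
python3 - <<'E'
from h import *
a=optics.grab_frame('top');b=optics.grab_frame('side')
A=cv2.resize(a[200:255,190:245,::-1],None,fx=7,fy=7,interpolation=cv2.INTER_CUBIC)
B=cv2.resize(b[150:215,175:225,::-1],None,fx=8,fy=8,interpolation=cv2.INTER_CUBIC)
o=np.zeros((520,790,3),np.uint8);o[:385,:385]=A;o[:,390:]=B;cv2.imwrite('pics/v1.png',o)
s=arm.get_state();e=s['eef_pos'];print(s['t'],e,s['ee_rot'],s['force'])
C=e+[-.003,0,.0192]
f=lambda P:((proj('side',P)-[175,150]+.5)*8+[390,0]).round().tolist()
print('cover bottom corners',f([C+[x*.028,y*.035,0]for x in(-1,1)for y in(-1,1)]))
S=np.array([.436,.0015,.09]);print('guide outer',f([S+[x*.032,y*.039,0]for x in(-1,1)for y in(-1,1)]))
E
```

```text
19.2667 [ 4.40675292e-01 -3.59389160e-04  8.42123604e-02] [3.13741571 0.00435535 3.13971657] [ 0.91502513  0.06941469 -1.14273656]
cover bottom corners [[536.0, 325.0], [462.0, 215.0], [689.0, 279.0], [610.0, 172.0]]
guide outer [[526.0, 364.0], [444.0, 241.0], [700.0, 311.0], [612.0, 192.0]]
```

View pics/v1.png

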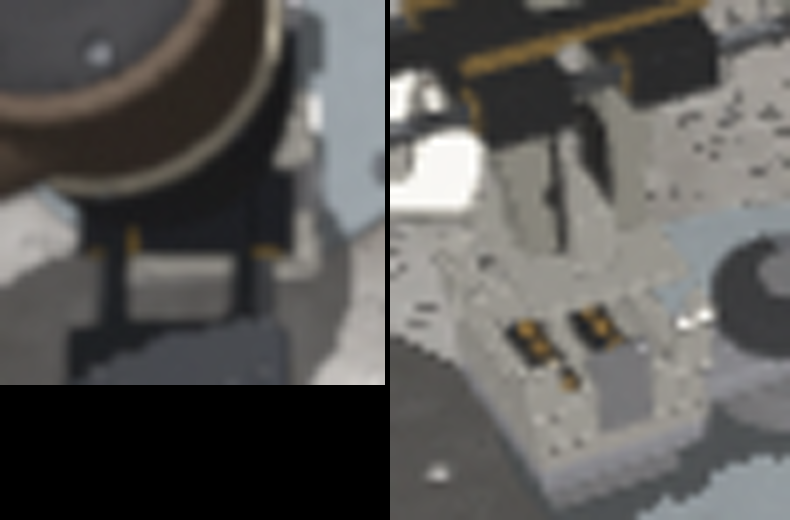

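The cover sits above the box: its plate's front edge is at about (540,305)–(690,260), with the catch below at (622,385), centred in x. Trimming and descending in small steps.

>>> apply_moves(increments=[-0.002,0.002,-0.004,0,0,0,0,0,-0.005,0,0,0,0,0,-0.004,0,0,0,0,0,-0.003,0,0,0,0,0,0,0,0,0])

```text
t: 19.68
eef_pos: [0.4403, 0.0027, 0.0693]
ee_rot: [3.136, 0.009, 3.14]
force: [-0.7, -0.3, -0.5]
width: 0.0138
```

>>> apply_moves(increments=[0,0,-0.003,0,0,0,0,0,0,0,0,0])

```text
t: 19.85
eef_pos: [0.4405, 0.0028, 0.0664]
ee_rot: [3.136, 0.009, 3.141]
force: [-0.8, 0.5, -0.5]
width: 0.0144
```

>>> apply_moves(increments=[-0.001,-0.001,-0.002,-0.006,0.009,0,0,0,-0.002,0,0,0,0,0,0,0,0,0])

```text
t: 20.1
eef_pos: [0.4398, 0.0017, 0.0628]
ee_rot: [-3.141, 0.001, 3.141]
force: [0.0, 0.4, 0.0]
width: 0.0139
```

>>> apply_moves(increments=[0,0,-0.003,0,0,0,0,0,0,0,0,0])

```text
t: 20.27
eef_pos: [0.44, 0.0017, 0.0597]
ee_rot: [-3.141, 0.001, 3.141]
force: [-0.4, -0.5, 0.8]
width: 0.014
```

>>> apply_moves(increments=[0,0,-0.003,0,0,0,0,0,0,0,0,0])

```text
t: 20.43
eef_pos: [0.44, 0.0017, 0.0569]
ee_rot: [-3.141, 0.001, 3.141]
force: [-1.1, 0.1, 1.1]
width: 0.0137
```

>>> apply_moves(increments=[0,0,-0.003,0,0,0])

```text
t: 20.52
eef_pos: [0.44, 0.0016, 0.0543]
ee_rot: [-3.141, 0.001, 3.141]
force: [-1.0, -0.7, 0.0]
width: 0.0134
```

>>> apply_moves(increments=[0,0,-0.003,0,0,0])

```text
t: 20.6
eef_pos: [0.44, 0.0017, 0.0513]
ee_rot: [-3.141, 0.001, 3.141]
force: [-2.3, 0.1, 1.0]
width: 0.0139
```

>>> apply_moves(increments=[0,0,-0.003,0,0,0])

```text
t: 20.68
eef_pos: [0.4401, 0.0015, 0.0485]
ee_rot: [-3.141, 0.001, -3.141]
force: [-20.2, 1.1, 63.6]
width: 0.014
```

A sudden 64 N with -20 N in x means the cover is on a guide flare, too far +x. Backing off at once.

>>> apply_moves(increments=[0,0,0.004,0,0,0,0,0,0,0,0,0])

```text
t: 20.85
eef_pos: [0.4371, 0.0011, 0.049]
ee_rot: [-3.141, -0.004, 3.139]
force: [0.0, 0.4, -0.6]
width: 0.0137
```

```bash
python3 - <<'E'
from h import *
b=optics.grab_frame('side'); s=arm.get_state();print(s['t'],s['eef_pos'],s['ee_rot'],s['force'],s['width'])
cv2.imwrite('pics/v2.png',cv2.resize(b[155:215,175:255,::-1],None,fx=9,fy=9,interpolation=cv2.INTER_CUBIC))
for c in('top','side'):
  optics.grab_frame(c)
  for n,z in(('box_seat',.068),('knob_top',.099)): print(c,n,[(np.round(r['point'],1),round(r['conf'],2),at_z(c,r['point'],z)[:2].round(4)) for r in finder.landmark_of(c,n)[:3]])
f=lambda P:((proj('side',P)-[175,155]+.5)*9).round().tolist()
S=np.array([.436,.0015,.0]);print('rim',f([S+[x*.032,y*.039,.068]for x in(-1,1)for y in(-1,1)]));print('guidetop',f([S+[x*.032,y*.039,.09]for x in(-1,1)for y in(-1,1)]));print('cover seated top',f([S+[x*.028,y*.035,.073]for x in(-1,1)for y in(-1,1)]));print('knobtop',f([[.606,.002,.099]]))
E
```

```text
20.9 [0.43758055 0.00110254 0.04921598] [-3.14060083e+00 -3.08215608e-03  3.13982239e+00] [ 0.75340593  0.2259486  -0.67634156] 0.01349793259058254
top box_seat [(array([218.2, 227.1]), 0.8, array([0.4376, 0.0082]))]
top knob_top [(array([220.3, 169.6]), 0.63, array([0.5979, 0.001 ])), (array([366.6, 251.7]), 0.3, array([ 0.3619, -0.4003]))]
side box_seat [(array([196.4, 192.1]), 0.7, array([ 0.4296, -0.0054])), (array([250.5, 165.5]), 0.22, array([0.6268, 0.0405]))]
side knob_top [(array([251.2, 168. ]), 0.44, array([ 0.6012, -0.0106])), (array([291.2, 264. ]), 0.42, array([ 0.5066, -0.3726]))]
rim [[159.0, 421.0], [68.0, 281.0], [351.0, 361.0], [254.0, 226.0]]
guidetop [[153.0, 365.0], [61.0, 226.0], [348.0, 305.0], [249.0, 171.0]]
cover seated top [[165.0, 397.0], [83.0, 272.0], [334.0, 345.0], [246.0, 224.0]]
knobtop [[685.0, 98.0]]
```

No more pictures can be viewed. The contact pushed the tool 3 mm toward -x, which gives the side error. I'll press again from here in 1 mm steps.

>>> apply_moves(increments=[-0.001,0,-0.0015,0,0,0])

```text
t: 21.28
eef_pos: [0.438, 0.0014, 0.0488]
ee_rot: [-3.141, -0.001, 3.14]
force: [-2.8, -0.8, 21.0]
width: 0.0137
```

>>> apply_moves(increments=[0,0,-0.0015,0,0,0])

```text
t: 21.37
eef_pos: [0.4381, 0.0012, 0.0487]
ee_rot: [-3.14, -0.001, 3.142]
force: [-14.4, 1.9, 35.8]
width: 0.0141
```

>>> apply_moves(increments=[0,0,-0.0015,0,0,0])

```text
t: 21.45
eef_pos: [0.4381, 0.001, 0.0488]
ee_rot: [-3.139, -0.0, -3.141]
force: [-9.4, 2.0, 18.2]
width: 0.0136
```

>>> apply_moves(increments=[0,0,0.003,0,0,0,-0.003,0,0,0,0,0,0,0,0,0,0,0])

```text
t: 21.7
eef_pos: [0.435, 0.0019, 0.0501]
ee_rot: [3.141, 0.001, 3.141]
force: [-0.1, -0.9, -5.1]
width: 0.0135
```

>>> apply_moves(increments=[0,0,-0.002,0,0,0,0,0,0,0,0,0])

```text
t: 21.87
eef_pos: [0.4362, 0.002, 0.0499]
ee_rot: [3.142, 0.003, -3.141]
force: [-1.4, 0.6, -0.5]
width: 0.0138
```

>>> apply_moves(increments=[0,0,-0.0015,0,0,0])

```text
t: 21.95
eef_pos: [0.4371, 0.0023, 0.0493]
ee_rot: [3.141, 0.005, -3.14]
force: [-2.0, 0.2, 6.9]
width: 0.0138
```

>>> apply_moves(increments=[0,0,-0.001,0,0,0])

```text
t: 22.03
eef_pos: [0.4372, 0.0023, 0.0492]
ee_rot: [3.141, 0.005, -3.14]
force: [-8.6, 0.8, 18.2]
width: 0.0139
```

The rigid stop at z≈0.049 matches the predicted seated height (0.068-0.019), and lifting met a 5 N downward pull. A gentle lift test will show whether the catches retain the cover.

>>> apply_moves(increments=[0,0,0.002,0,0,0,0,0,0,0,0,0])

```text
t: 22.2
eef_pos: [0.4359, 0.0022, 0.05]
ee_rot: [3.141, 0.003, -3.141]
force: [-0.4, -0.2, -1.9]
width: 0.0137
```

>>> apply_moves(increments=[0,0,0.0015,0,0,0])

```text
t: 22.28
eef_pos: [0.4352, 0.0022, 0.0504]
ee_rot: [3.141, 0.002, -3.141]
force: [6.0, 0.9, -30.5]
width: 0.0136
```

>>> apply_moves(increments=[0,0,0.0015,0,0,0])

```text
t: 22.37
eef_pos: [0.4349, 0.0024, 0.0504]
ee_rot: [3.14, 0.002, 3.141]
force: [12.9, -0.9, -36.7]
width: 0.0134
```

It resists a lift with 37 N after about 1 mm of play, so both ends are retained and the cover has snapped on. Now the final press.

>>> apply_moves(increments=[0.001,0,-0.0015,0,0,0,0,0,0,0,0,0,0,0,0,0,0,0])

```text
t: 22.62
eef_pos: [0.4366, 0.0022, 0.0501]
ee_rot: [3.141, 0.002, -3.141]
force: [-0.1, 0.7, -3.8]
width: 0.0135
```

>>> apply_moves(increments=[0,0,-0.0005,0,0,0,0,0,-0.0005,0,0,0])

```text
t: 22.78
eef_pos: [0.4375, 0.0024, 0.0498]
ee_rot: [3.141, 0.004, -3.14]
force: [-0.3, 0.7, -0.4]
width: 0.0137
```

```bash
cat > st.py <<'E'
from h import *
for i in range(5):
    s=arm.get_state(); optics.grab_frame('top'); print(round(s['t'],2),s['eef_pos'].round(4),s['force'].round(1),s['moment'].round(2),round(s['width'],4))
print(s['ee_rot'])
E
python3 st.py
```

```text
22.78 [0.4375 0.0024 0.0498] [-0.3  0.7 -0.4] [ 0.06 -0.    0.05] 0.0137
22.83 [0.4375 0.0025 0.0497] [ 0.8 -0.  -1. ] [ 0.08 -0.06  0.01] 0.0137
22.88 [0.4374 0.0024 0.0497] [ 0.2  0.4 -0.4] [ 0.1  -0.01 -0.03] 0.0136
22.93 [0.4372 0.0024 0.0496] [-0.6 -0.4 -1.5] [ 0.11 -0.01  0.  ] 0.0135
22.98 [0.4372 0.0023 0.0496] [-0.3 -0.7 -0.1] [ 0.08  0.   -0.  ] 0.0138
[ 3.14114413e+00  3.01534990e-03 -3.14068780e+00]
```

>>> apply_moves(increments=[0,0,-0.001,0,0,0,0,0,-0.001,0,0,0])

```text
t: 23.2
eef_pos: [0.4372, 0.0021, 0.0491]
ee_rot: [-3.141, 0.003, -3.139]
force: [-9.4, 2.2, 23.5]
width: 0.0138
```

```bash
python3 st.py
```

```text
23.2 [0.4372 0.0021 0.0491] [-9.4  2.2 23.5] [0.63 3.61 0.04] 0.0138
23.25 [0.4372 0.0021 0.0492] [-5.6  0.4 15.8] [0.26 2.43 0.07] 0.0141
23.3 [0.4372 0.0021 0.0492] [-5.7  1.  15.5] [0.27 2.44 0.11] 0.0139
23.35 [0.4372 0.0021 0.0492] [-7.   0.5 15.5] [0.26 2.49 0.11] 0.0137
23.4 [0.4372 0.0021 0.0492] [-6.   0.1 16.1] [0.26 2.44 0.09] 0.0135
[-3.14118772  0.00314515 -3.13953531]
```

>>> apply_moves(increments=[-0.0004,0,-0.0008,0,0,0])

```text
t: 23.53
eef_pos: [0.4372, 0.0021, 0.0493]
ee_rot: [-3.141, 0.004, -3.139]
force: [-1.6, -0.6, 7.7]
width: 0.0139
```

```bash
python3 st.py; python3 - <<'E'
from h import *
for c in('top','side'):
  optics.grab_frame(c)
  for n,z in(('box_seat',.068),('knob_top',.099),('cover',.068)): print(c,n,[(np.round(r['point'],1),round(r['conf'],2),at_z(c,r['point'],z)[:2].round(3)) for r in finder.landmark_of(c,n)[:2]])
  K=[r['box'] for r in finder.find_in(c,'plunger')[:1]];print('plunger box',K)
print('expected knob px home/up9', proj('top',[[.606,.003,.099],[.606,.003,.108]]).round(1).tolist(),proj('side',[[.606,.003,.099],[.606,.003,.108]]).round(1).tolist())
b=optics.grab_frame('side');g=cv2.cvtColor(b,cv2.COLOR_RGB2GRAY)[155:190,235:270]
ys,xs=np.where(g<45);print('dark',len(xs),xs.min()+235,xs.max()+235,ys.min()+155,ys.max()+155)
print(g[::2,6:26:2])
E
```

```text
23.53 [0.4372 0.0021 0.0493] [-1.6 -0.6  7.7] [0.01 0.62 0.01] 0.0139
23.58 [0.4372 0.0021 0.0492] [-3.  -0.1  9.6] [0.01 1.08 0.05] 0.014
23.63 [0.4372 0.0021 0.0492] [-3.1 -0.   9.5] [0.09 1.32 0.  ] 0.0134
23.68 [0.4373 0.0021 0.0492] [-3.4 -0.2  9.5] [0.11 1.31 0.06] 0.0137
23.73 [0.4372 0.0021 0.0492] [-2.5  0.4  9.9] [0.11 1.28 0.06] 0.0136
[-3.14102506  0.00395639 -3.13893682]
top box_seat []
top knob_top [(array([218. , 169.9]), 0.64, array([0.597, 0.008]))]
top cover [(array([216.7, 224.1]), 0.45, array([0.446, 0.013]))]
plunger box [[216.0, 162.6, 225.7, 174.9]]
side box_seat [(array([198.1, 189.9]), 0.67, array([0.438, 0.002])), (array([199.5, 194.5]), 0.39, array([ 0.433, -0.019]))]
side knob_top [(array([246.5, 167.3]), 0.65, array([ 0.591, -0.001])), (array([198. , 190.8]), 0.36, array([ 0.423, -0.039]))]
side cover [(array([198.7, 192.8]), 0.62, array([ 0.434, -0.011])), (array([174.9, 169.2]), 0.53, array([0.414, 0.127]))]
plunger box [[245.8, 164.2, 253.9, 171.2]]
expected knob px home/up9 [[219.6, 166.9], [219.3, 166.0]] [[250.4, 165.2], [250.5, 162.7]]
dark 27 248 254 168 172
[[134 152 151 148 146 134 143 137 136 133]
 [143 150 154 151 146 146 138 131 132 125]
 [142 148 147 155 153 148 146 140 150 131]
 [145 132 135 163 135 147 148 148 146 147]
 [154 153 159 165 155  77 142 148 146 161]
 [152 154 152  65  47  48  49 150 155 147]
 [148 154 157  56  50  55  47 107 157 156]
 [152 123 134  53  42  43  42 143 158 158]
 [158 156 155  54  43  41  42 107 158 163]
 [152 154 155 101  55  60  63 112 110 144]
 [156 152 150  83  61  63  60 151 155 161]
 [146 146 145  80  62  61  60 146 143 108]
 [203 239 168 105  62  63  60 174 135 141]
 [235 237 180 106  65  63  83 233 145 138]
 [235 235 236 160 156 154 226 147 131 139]
 [236 235 235 235 223 144 138 136 138 137]
 [235 235 230 221 182 121 118 158 154 144]
 [217 158 146 127 100 231 218 204 156 150]]
```

The knob in the side image sits at its home height: its top edge is at row 163.5, against about 162 expected at home and 159.5 if riding up. The press is steady at about 9.7 N, so I'll raise it slightly.

>>> apply_moves(increments=[-0.0004,0,-0.0009,0,0,0,-0.0004,0,-0.0009,0,0,0])

```text
t: 24.5
eef_pos: [0.4373, 0.0021, 0.0492]
ee_rot: [-3.141, 0.005, -3.138]
force: [-3.4, 0.8, 12.5]
width: 0.0136
```

```bash
python3 st.py
```

```text
24.5 [0.4373 0.0021 0.0492] [-3.4  0.8 12.5] [0.14 1.61 0.03] 0.0136
24.55 [0.4373 0.0021 0.0492] [-2.9  0.6 11.4] [0.14 1.52 0.02] 0.0138
24.6 [0.4373 0.0021 0.0492] [-3.7 -0.2 11.6] [0.15 1.44 0.02] 0.0135
24.65 [0.4373 0.0021 0.0492] [-2.5  0.6 12.4] [0.09 1.57 0.01] 0.0139
24.7 [0.4373 0.0021 0.0492] [-4.7  0.6 11.7] [0.12 1.52 0.02] 0.0133
[-3.1406166   0.0054366  -3.13767898]
```

The press holds at about 12 N, so I'm handing in.

```bash
python3 -c "
from h import *
print(arm.job_done())"
```

```text
the job is handed in; nothing more can be done
None
```

I lifted the plunger, swung the arm to the support block and let the plunger drop home. Then I snapped the small cover onto the box and handed the job in at about 25 s, with the gripper still pressing it. No verdict was reported.

**Last checks that agreed**
- **Press:** it held steady at 11.4–12.5 N over the last five readings, with a side force of about -3 N in x.
- **Grip:** the fingers read 13.7 mm on the 14 mm rib.
- **Seating:** the cover stopped hard at the expected seat height and held against a lift of about 37 N after roughly 1 mm of play, so both catches appear to be over it.
- **Plunger:** the knob's position in the side image fits it being home. When I lowered it, the force had fallen back to its start value of about -4.5 N.

**What went wrong or disagreed**
- **First grip on the knob:** it closed on nothing. The fingertips stood about 30 mm higher than the reported tool position and the stated tip distance imply, so I corrected heights by picture and by contact.
- **Catch force:** the expected 6–10 N while the catches were being spread never showed in my readings. I infer the snap from the later lift test.
- **Hard contact:** one step of the pressing reached 64 N on the wrist, below the 120 N limit, and I backed off at once.
- **Pictures:** a 13th picture was refused. The last checks therefore used forces, poses and pixel values only, and I could not see the catches directly.
- **Other things on the bench:** I did not measure their positions again at the end. The path did not touch them as far as I could tell.

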